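# Plug the T-handle into the exercise unit down to its hidden stop and clamp it

## Robot

A 6-joint arm with a two-finger parallel gripper is mounted at the origin on the work surface. World frame = base frame: x ahead of the robot, y to its left, z up, the work surface at z = 0. Lengths are in m, angles in rad, forces in N, time in s.
With the tool pointing down it reaches from about 0.425 to 0.95 m from the base axis. Payload 14.7 kg.
Tool frame: the origin (TCP) lies midway between the tips of the shut fingers; the grasp point (between the pads) lies pinch_z behind it (pinch_z is the distance from the TCP to the grasp point, in m); y points along the fingers, x is the direction in which the jaws open and shut, and the axes are right-handed (so a half turn about y gives the same grasp; the last joint's range is limited). The gripper opens to 85 mm and grips with 20 to 120 N. Pads are 22 mm wide; open, the fingers measure 114 mm over their backs; the gripper's body (76 mm by 85 mm) begins 54 mm behind the grasp point. The pads swing forward as they close: fully open they stand 13 mm farther back than shut.
Start: joints at [1.142, 0.48, 1.596, -0, 1.065, -0.047], TCP at [0.242, 0.603, 0.231] pointing down, gripper open.
Joint ranges: [-2.75, 2.75], [-0.82, 2.05], [0.23, 2.67], [-1.56, 4.7], [0.09, 2.69], [-2.92, 2.92]. Speed limits (rad/s): [1.89, 1.89, 2.39, 3.01, 3.01, 3.01].

## Interface

Orientations are given as a rotation vector (axis times angle).
In Python, from station import * gives the robot as it stands.
- The arm moves only by the shell command python3 -m crank 'ROWS' [OPENING] [FORCE]. ROWS is JSON, a list of rows, each a list of 2 entries, a list of its own where there are three numbers: the shift along the tool's x, y, z in m, then the turn, a rotation vector about the tool's x, y, z in degrees. A call has 1 to 20 rows; each row is the pose to reach, as a shift and turn from the pose commanded when the call began, along the tool's axes at that moment; what a row does not reach only later rows make up. A row lasts 1/8 s, in which the tool goes at most 62.5 mm and 10.7 degrees, less where a joint would pass 70% of its speed; a pose out of reach is approached as far as the arm can. A call with a gripper value outside its range is refused whole. OPENING is the finger opening in m, from 0 to 0.0854, set as the call begins (- or left out, the last holds). The fingers move at their own pace and stop on an object; FORCE is the grip in N (left out, the last holds). Time passes only in rows, so rows that repeat a pose let the fingers close. It gives the time, the measured TCP pose, the force and the opening at its end, in the units of the state.
- state(): the state, without advancing time (a new reading comes with each control period).
- snapshot(name): name is "scene" or "top"; returns (picture, depth): 420x560x3 uint8, red, green, blue; 420x560 float32, m along the optical axis (not along the pixel's ray), 0 where there is no reading.
- calibration(name): a dict with "fx", "fy", "cx", "cy" (pixels), "position" and "rotation" of the camera in the world. Camera axes: x right, y up, looking along -z (the intrinsics and any distortion apply to the point x, -y, -z); pixel columns grow to the right and rows downward; lengths in m; the calibration is good to about 2 mm. A picture is of the moment at which its call begins. calibration takes no time and is no camera call.
- sign_off(): hands the job in, once; it reports no verdict.
Trained networks look in the newest picture that a camera, given by its name, has taken for a name from the list of things; names that differ only in an ending like _2 or _b are one class to them, and where a whole thing is asked for, a point or a joint stands for the part that bears it (a point fixed in the world has none). Each returns a list of dicts, best first, with "p" (0 to 1); they miss things now and then, are a little off and sometimes report something else, mostly with a low value. They report only what shows in the picture. A call takes as long as a camera call. They do not tell look-alikes from the thing itself.
- look_for(camera, query): "uv" ([column, row] in pixels, amid what is visible of it).
- regions_of(camera, query): "pixels" (420x560 bool, what is visible of it) and "uv" ([column, row] in pixels, amid what is visible of it).
- mark_of(camera, query): "uv" ([column, row] in pixels: a listed point, or the origin of a listed thing).
The state is a dict: "t": time; "q": joint angles; "dq": joint speeds; "tau": joint torques, N m; "tcp_pos": TCP position; "eef_rot": TCP orientation; "ft_force": force on the tool from outside, world axes, zero at the start; "torque": the same for the moment, N m; "grip_width": finger opening in m.
Only numpy, scipy, OpenCV 4.12 (cv2) and the standard library are available. Lean on these libraries where they do the work, as an engineer would, in place of code of your own. Each camera call takes 0.05 s, during which the arm holds its last target.

## Task

Set up the table-top exercise unit for the next patient: take the T-shaped handle out of the wooden rack and slide its square shank down into the unit's socket until you feel it come firmly up against the sprung stop hidden inside, without ramming it (never more than about 30 N on the stop). Let go of it there, then swing the unit's clamp lever all the way over, away from the robot's side. Leave the round-knob handle in the rack and everything else on the table where it is.

Things in the scene. Friction and masses are not known exactly. Their poses are not given: they have to be found in the camera images.
- tee: T-handle, 0.18-0.33 kg, upright in either rack hole. Origin: centre of its shank's lower end; z up. Steel shank 20 x 20 mm, sides parallel to x and y, z = 0 to 95 mm, lowest 8 mm tapered; round flange 60 mm across, z = 95-103 mm, which rests on the rack; black cross-bar 100 mm long along x, 26 mm wide along y, z = 110-138 mm. Any quarter-turn of it fits the socket
- tee_grip (a point): centre of the T-handle's cross-bar, 124 mm above the lower end of the shank: the place to grasp it, fingers closing across the 26 mm width; the flange's top is 21 mm below this point, so the fingertips just clear it or push on it
- core: the sprung stop hidden in the unit's socket; but this pose is the socket's MOUTH: origin at its centre, in the tower's top, 110 mm above the table; z up, x and y parallel to the sides of the 22 mm square bore. The stop's face is 50 to 75 mm below (unknown, cannot be seen); it yields from about 3 N, takes about 12 N at 5 mm, and is rigid beyond. Nothing else of the bore belongs to it
- unit: fixed exercise unit: black base 150 mm (x) x 290 mm (y), origin under its centre; +x points away from the robot within 0.35 rad. Grey tower 76 x 76 mm, 110 mm high, at y = -70 mm, socket in its top; pedestal 80 mm high at y = +70 mm bears the clamp lever. A sprung brake shoe in the bore, 20-40 mm deep, grips the shank: it slides with about 3 to 8 N of drag and stays where it is let go
- clamp (a joint): angle of the clamp lever, a black stick on the pedestal, in rad: 0 leaning to the unit's -x side (open), 1.0 leaning to its +x side (clamped, end of travel). It turns about a line parallel to the unit's y and stays where it is left. Starts at 0 to 0.2
- clamp_tip (a point): the upper end of the clamp lever, in its round ball knob, about 80 mm from its pivot, which is above the unit's x = 0, y = +70 mm; it starts some 40 mm on the -x side of the pivot and travels to 40 mm on the +x side. A light push of a few newtons moves it
- rack: the fixed wooden rack, 90 mm (x) x 250 mm (y), top at 115 mm, origin at the centre of its underside; its two 28 mm square holes are at y = -62.5 and +62.5 mm
- knobtool: the other plug-in handle in the rack: same shank and flange but a round knob 52 mm across, up to 140 mm above the shank's end; leave it alone
- cone: yellow stacking cone, 72 mm across, 130 mm high, origin under its base; leave it alone
- jar: squat jar, 72 mm across, 60 mm high, origin under its base; leave it alone
- dish: small aluminium tart dish, 84 mm across, 26 mm high, origin under its base; leave it alone
- dumbbell: small dumbbell, 150 mm long along its x, 60 mm high, origin under its middle; leave it alone
Mind the look-alikes: they are no part of the job. Leave any purple or turquoise look-alike of the tee alone.

How it is judged:
By the outcome, as a careful person would: the job done as asked, in the order asked, and still so for the second after the job is handed in, with the robot touching nothing.
It also fails if it takes over 72 s, if anything falls off the work surface, if the arm or the gripper's body presses on something with over 40 N, if the wrist force passes 120 N, or if a joint passes its speed limit or range.

## Working session

There is one attempt and no reset: what is moved stays moved. The work goes in short steps, Python scripts to look and compute and a shell command to move; the robot and the scene stay as the last step left them, time stands still between calls to the robot, and variables do not carry over. Pictures are saved under pics/ and viewed, and the job is handed in when it is done.

```bash
ls; mkdir -p pics; python3 - <<'E'
from station import *
import cv2
print(state())
for n in("scene","top"):
    p,d=snapshot(n); cv2.imwrite(f"pics/{n}0.png",p[:,:,::-1]); print(n,calibration(n))
    import numpy as np; np.save(f"{n}0_d.npy",d); np.save(f"{n}0_p.npy",p)
E
```

```text
pics
{'t': 0.0, 'q': array([ 1.14244044e+00,  4.80847028e-01,  1.59684336e+00,  2.01689380e-05,
        1.06510667e+00, -4.65663144e-02]), 'dq': array([ 0.00033765, -0.00080553,  0.00021035, -0.00161937,  0.00260785,
       -0.0011229 ]), 'tau': array([ 3.76638331e-03, -9.50642252e+01, -4.30178332e+01,  1.97565550e-04,
        1.22901157e-02, -9.11287293e-05]), 'tcp_pos': array([0.24196653, 0.60285505, 0.23067391]), 'eef_rot': array([-1.36660244, -0.92275042,  0.92446089]), 'ft_force': array([ 0.21079575, -0.15127883,  0.52376401]), 'torque': array([-0.02964746,  0.01436884, -0.02112697]), 'grip_width': 0.08558819698538085}
scene {'fx': 452.4795744629598, 'fy': 452.4795744629598, 'cx': 271.5979425406501, 'cy': 207.6743287962189, 'position': array([ 0.97846463, -0.66553046,  0.70680759]), 'rotation': array([0.90584451, 0.25266066, 0.54854657])}
top {'fx': 415.5629513703057, 'fy': 415.5629513703057, 'cx': 278.26843709974116, 'cy': 211.6263951940789, 'position': array([0.41968949, 0.00278638, 1.14315279]), 'rotation': array([ 0.14047494, -0.11463541, -1.5828519 ])}
```

View pics/scene0.png

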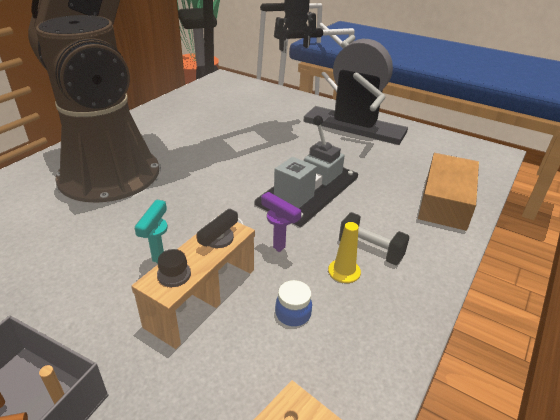

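View pics/top0.png

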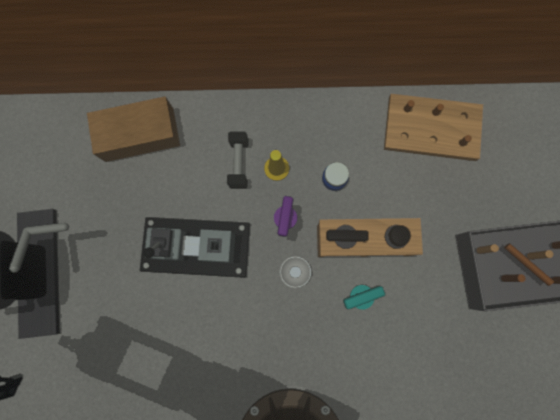

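The top view shows the black T-handle at (346,236), in the rack's left hole, and the knob handle at (399,236). The purple look-alike is at (285,216) and the turquoise one at (364,297). The unit's socket is at (214,246) and the lever is near (155,245). The black one fits because it is upright in the rack and has a black bar. I'll confirm it with an enlarged crop.

```bash
cat > h.py <<'E'
import numpy as np, cv2
from scipy.spatial.transform import Rotation as R
from station import *
def cam2w(n,u,v,d,c=None):
    c=c or calibration(n)
    p=np.stack([(np.asarray(u)-c['cx'])/c['fx']*d,-(np.asarray(v)-c['cy'])/c['fy']*d,-np.asarray(d)*1.0],-1)
    return R.from_rotvec(c['rotation']).apply(p.reshape(-1,3))+c['position']
def cloud(n,d):
    v,u=np.mgrid[0:420,0:560]
    return cam2w(n,u.ravel(),v.ravel(),d.ravel()).reshape(420,560,3)
def proj(n,P):
    c=calibration(n); q=R.from_rotvec(c['rotation']).inv().apply(np.atleast_2d(P)-c['position'])
    return np.c_[c['cx']+c['fx']*q[:,0]/-q[:,2], c['cy']-c['fy']*q[:,1]/-q[:,2]]
E
python3 - <<'E'
from h import *
for n,q in (("top","tee"),("scene","tee"),("top","unit"),("scene","unit")):
    for r in regions_of(n,q)[:4]: print(n,q,round(r['p'],2),np.round(r['uv']),r['pixels'].sum())
for q in("tee_grip","core","clamp_tip","rack","unit","tee"):
    for n in("top","scene"):
        for r in mark_of(n,q)[:3]: print(n,q,round(r['p'],2),np.round(r['uv'],1))
D={n:np.load(n+"0_d.npy") for n in("top","scene")}
for n in D:
    C=cloud(n,D[n]); np.save(n+"0_c.npy",C); print(n,(D[n]>0).mean())
C=np.load("top0_c.npy")
for uv in((340,236),(346,236),(360,236),(375,236),(399,236),(214,246),(203,246),(225,234),(155,245),(146,253),(300,340)): print(uv,C[uv[1],uv[0]].round(4))
a=np.load("top0_p.npy"); b=np.load("scene0_p.npy")
i=cv2.resize(np.clip(a[200:290,130:430]*1.8,0,255).astype(np.uint8),None,fx=2.6,fy=2.6,interpolation=3)
j=cv2.resize(b[100:300,130:370],None,fx=1.7,fy=1.7,interpolation=3)
k=np.zeros((i.shape[0]+j.shape[0],780,3),np.uint8);k[:i.shape[0],:780]=i;k[i.shape[0]:,:j.shape[1]]=j
cv2.imwrite("pics/crop.png",k[:,:,::-1])
E
```

```text
top tee 0.94 [348. 240.] 676
top tee 0.83 [285. 220.] 591
top tee 0.67 [365. 295.] 658
scene tee 0.83 [154. 226.] 1154
scene tee 0.71 [219. 234.] 1032
scene tee 0.67 [282. 216.] 1161
top unit 0.78 [199. 247.] 5890
scene unit 0.59 [316. 180.] 4198
top tee_grip 0.89 [346.7 234.9]
top tee_grip 0.8 [366.1 294.3]
top tee_grip 0.7 [285.8 216.1]
scene tee_grip 0.77 [148.4 214.9]
scene tee_grip 0.7 [218.7 225.7]
scene tee_grip 0.7 [278.  209.3]
top core 0.51 [212.7 246.5]
top core 0.48 [271.1 168.1]
top clamp_tip 0.46 [148.8 254. ]
scene clamp_tip 0.59 [319.8 123.8]
top rack 0.81 [363.6 240.1]
top unit 0.69 [198.6 249.4]
scene unit 0.6 [308.8 191. ]
top tee 0.96 [284.  226.5]
top tee 0.79 [339.8 244.7]
top tee 0.71 [355.9 293.2]
scene tee 0.86 [218.7 275.2]
scene tee 0.77 [280.5 253.7]
scene tee 0.37 [311.3 192.6]
top 0.995812074829932
scene 0.9957355442176871
(340, 236) [ 0.5196 -0.1277  0.1593]
(346, 236) [ 0.5191 -0.1414  0.1621]
(360, 236) [ 0.5194 -0.1759  0.154 ]
(375, 236) [ 0.5228 -0.22    0.1144]
(399, 236) [ 0.5172 -0.2664  0.1608]
(214, 246) [0.5098 0.1905 0.0492]
(203, 246) [0.5051 0.2073 0.111 ]
(225, 234) [0.5345 0.1529 0.1088]
(155, 245) [0.5069 0.3181 0.1412]
(146, 253) [0.4848 0.324  0.1869]
(300, 340) [ 0.2609 -0.0324 -0.0003]
```

View pics/crop.png

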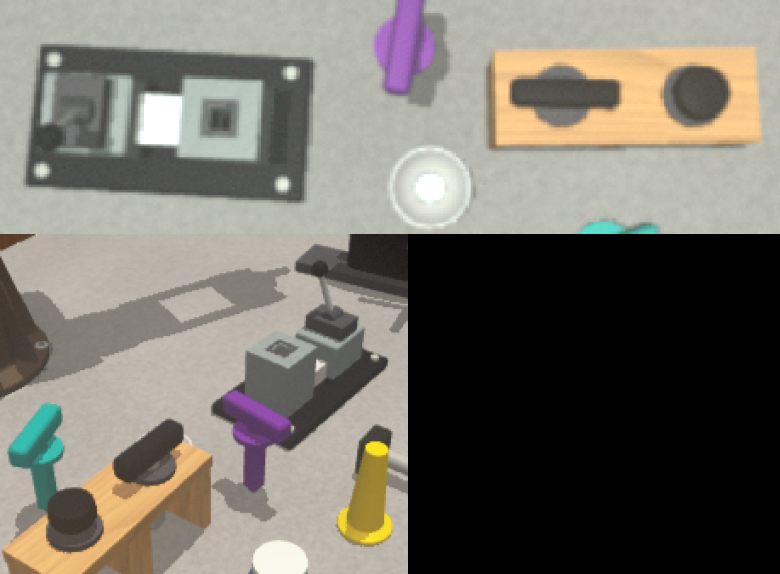

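```bash
cat > fit.py <<'E'
from h import *
def rect(P):
    r=cv2.minAreaRect((P[:,:2]*1000).astype(np.float32)); return np.round(r[0],1),np.round(r[1],1),round(r[2],1)
def run(C,D,n):
    z=C[...,2]; X=C[...,0];Y=C[...,1]
    def sel(zl,zh,x0,x1,y0,y1):
        m=(z>zl)&(z<zh)&(X>x0)&(X<x1)&(Y>y0)&(Y<y1)
        m=cv2.morphologyEx(m.astype(np.uint8),cv2.MORPH_OPEN,np.ones((2,2)))>0
        l,lab,st,ce=cv2.connectedComponentsWithStats(m.astype(np.uint8)); 
        return C[lab==1+st[1:,4].argmax()]
    for nm,a in dict(bar=(.146,.168,.46,.57,-.21,-.08),racktop=(.108,.120,.43,.6,-.36,-.03),knob=(.146,.168,.46,.57,-.31,-.22),tower=(.104,.116,.44,.58,.13,.26),base=(.01,.04,.4,.65,.05,.42)).items():
        P=sel(*a); print(n,nm,len(P),rect(P),"meanxyz",P.mean(0).round(4),"med z",np.median(P[:,2]).round(4))
if __name__=="__main__":
    for n in("top","scene"): run(np.load(n+"0_c.npy"),None,n)
E
python3 fit.py
```

```text
top bar 452 (array([494.9, -92.6]), array([ 60.1, 235.3]), 23.9) meanxyz [ 0.5194 -0.1477  0.1582] med z 0.1573
top racktop 2508 (array([ 515. , -183.2]), array([129. , 397.7]), 9.2) meanxyz [ 0.518  -0.2142  0.117 ] med z 0.1152
top knob 355 (array([ 518.6, -278.4]), array([60.4, 44.9]), 86.0) meanxyz [ 0.5179 -0.2723  0.1551] med z 0.1583
top tower 851 (array([489.1, 108.2]), array([237.4,  85.8]), 76.5) meanxyz [0.5041 0.1761 0.1126] med z 0.1097
top base 3246 (array([505.9, 194. ]), array([393.9, 149.7]), 85.8) meanxyz [0.5038 0.2291 0.0254] med z 0.018
scene bar 569 (array([ 667. , -328.8]), array([ 78.2, 914. ]), 37.9) meanxyz [ 0.5287 -0.1521  0.155 ] med z 0.1564
scene racktop 2968 (array([ 645.5, -381.6]), array([217. , 847.9]), 35.2) meanxyz [ 0.5371 -0.2377  0.1159] med z 0.115
scene knob 546 (array([ 724.2, -459.7]), array([ 48.8, 652.4]), 46.7) meanxyz [ 0.5299 -0.2773  0.1593] med z 0.1579
scene tower 556 (array([ 701.7, -215.8]), array([ 103.4, 1051. ]), 26.0) meanxyz [0.5123 0.1745 0.1098] med z 0.1099
scene base 1350 (array([ 678.5, -166.8]), array([ 224.1, 1142.2]), 19.9) meanxyz [0.5646 0.23   0.0253] med z 0.0186
```

```bash
cat > rect.py <<'E'
from h import *
def ortho(n,img,z,x0,x1,y0,y1,s=0.0005):
    xs=np.arange(x1,x0,-s); ys=np.arange(y1,y0,-s)
    X,Y=np.meshgrid(xs,ys,indexing='ij')
    uv=proj(n,np.stack([X,Y,np.full_like(X,z)],-1).reshape(-1,3)).reshape(*X.shape,2).astype(np.float32)
    return cv2.remap(img,uv[...,0],uv[...,1],cv2.INTER_CUBIC)
if __name__=="__main__":
    rows=[]
    for n in("top","scene"):
        im=np.load(n+"0_p.npy"); 
        if n=="top": im=np.clip(im*1.8,0,255).astype(np.uint8)
        a=ortho(n,im,.110,.45,.57,.12,.245); b=ortho(n,im,.158,.46,.58,-.21,-.085)
        for t in(a,b):
            for k in range(0,240,20): t[k,:]=t[k,:]//2; 
            for k in range(0,250,20): t[:,k]=t[:,k]//2
        rows.append(np.hstack([a,b]))
    k=np.vstack(rows); print(k.shape)
    cv2.imwrite("pics/ortho.png",cv2.resize(k,None,fx=1.2,fy=1.2)[:,:,::-1])
E
python3 rect.py; sed -i 's/m=cv2.morph.*/m=cv2.morphologyEx(m.astype(np.uint8),cv2.MORPH_OPEN,np.ones((3,3)))>0/; s/return C\[lab.*/Q=C[(lab==1+st[1:,4].argmax())]; return Q/' fit.py; python3 fit.py
```

```text
(480, 500, 3)
top bar 450 (array([ 522.4, -146.3]), array([97.9, 24.5]), 88.7) meanxyz [ 0.522  -0.1456  0.1572] med z 0.1574
top racktop 2492 (array([ 522.3, -208.8]), array([250.2,  90.6]), 89.8) meanxyz [ 0.5209 -0.212   0.1152] med z 0.1152
top knob 355 (array([ 520.3, -270.3]), array([46.7, 47.4]), 87.8) meanxyz [ 0.5201 -0.2693  0.1579] med z 0.1583
top tower 837 (array([507.3, 179.6]), array([76.8, 76. ]), 85.9) meanxyz [0.5068 0.1789 0.1099] med z 0.1099
top base 3238 (array([512.7, 248.7]), array([289.7, 150.1]), 85.8) meanxyz [0.5071 0.2334 0.0183] med z 0.018
scene bar 562 (array([ 522.6, -146.6]), array([98.4, 26.6]), 87.7) meanxyz [ 0.5257 -0.1512  0.1557] med z 0.157
scene racktop 2945 (array([ 521.3, -207.2]), array([253. ,  92.4]), 89.9) meanxyz [ 0.5332 -0.2359  0.1149] med z 0.1151
scene knob 544 (array([ 521.3, -271.5]), array([48.1, 47.7]), 88.1) meanxyz [ 0.5245 -0.2744  0.1567] med z 0.1581
scene tower 550 (array([506.5, 182.1]), array([83. , 80.3]), 84.8) meanxyz [0.5077 0.1771 0.1099] med z 0.1103
scene base 1288 (array([541.6, 248.2]), array([290.4,  91.3]), 85.8) meanxyz [0.5613 0.2407 0.021 ] med z 0.0189
```

View pics/ortho.png

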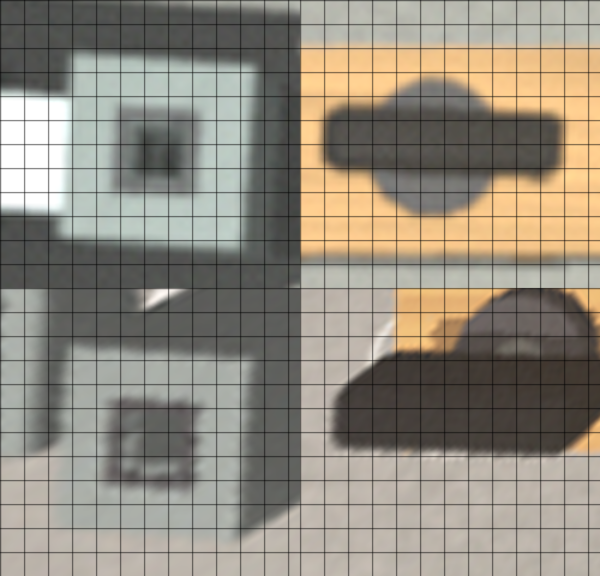

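The bar in the crop is black and sits in the rack's left hole, so that is the tee. The depth fits agree: bar centre about (0.522, -0.146) with the bar near world y, and socket about (0.5075, 0.179) with unit yaw about -4.2°. Next I'll check the tool axes.

```bash
python3 - <<'E'
import station; print([x for x in dir(station) if not x.startswith('__')])
from h import *
print("pinch",getattr(station,'pinch_z',None))
s=state(); print(R.from_rotvec(s['eef_rot']).as_matrix().round(3), s['tcp_pos'])
C=np.load("top0_c.npy")
for uv in((285,216),(146,253),(276,158),(295,272)): print(uv,C[uv[1],uv[0]].round(3))
m=(C[...,2]>.165)&(C[...,1]>.25)&(C[...,1]<.4)&(C[...,0]>.4)&(C[...,0]<.6); print("ball",C[m].mean(0),C[m].max(0),C[m].min(0),m.sum())
C=np.load("scene0_c.npy")
m=(C[...,2]>.165)&(C[...,1]>.25)&(C[...,1]<.4)&(C[...,0]>.4)&(C[...,0]<.6); print("ball",C[m].mean(0),C[m].max(0),C[m].min(0),m.sum())
E
```

```text
['PlanningError', 'calibration', 'look_for', 'mark_of', 'pinch_z', 'regions_of', 'sign_off', 'snapshot', 'state']
pinch 0.0187
[[ 0.373  0.    -0.928]
 [ 0.928  0.     0.373]
 [ 0.    -1.    -0.   ]] [0.24215171 0.60321324 0.23130888]
(285, 216) [0.573 0.002 0.14 ]
(146, 253) [0.485 0.324 0.187]
(276, 158) [0.724 0.022 0.127]
(295, 272) [ 0.439 -0.023  0.006]
ball [0.48676369 0.31866786 0.18393923] [0.4992628  0.33343583 0.1914391 ] [0.47561784 0.30819075 0.17416114] 101
ball [0.48869113 0.3162891  0.18004178] [0.49911965 0.32583986 0.19146005] [0.4745847  0.30889011 0.1654112 ] 79
```

```bash
python3 -m crank '[[[-0.024,-0.0075,-0.0417],[0,8.7,0]],[[-0.048,-0.015,-0.0835],[0,17.4,0]],[[-0.072,-0.0225,-0.125],[0,26.1,0]],[[-0.096,-0.03,-0.167],[0,34.8,0]],[[-0.12,-0.0375,-0.2087],[0,43.5,0]],[[-0.144,-0.045,-0.25],[0,52.2,0]],[[-0.168,-0.0525,-0.292],[0,60.9,0]],[[-0.1924,-0.06,-0.334],[0,69.6,0]],[[-0.232,-0.056,-0.3545],[0,69.6,0]],[[-0.272,-0.052,-0.375],[0,69.6,0]],[[-0.312,-0.048,-0.3955],[0,69.6,0]],[[-0.352,-0.044,-0.416],[0,69.6,0]],[[-0.3915,-0.04,-0.4365],[0,69.6,0]],[[-0.4315,-0.036,-0.457],[0,69.6,0]],[[-0.471,-0.032,-0.4775],[0,69.6,0]],[[-0.511,-0.028,-0.498],[0,69.6,0]],[[-0.551,-0.024,-0.5187],[0,69.6,0]],[[-0.5906,-0.02,-0.5392],[0,69.6,0]],[[-0.5906,-0.02,-0.5392],[0,69.6,0]],[[-0.5906,-0.02,-0.5392],[0,69.6,0]]]' 0.07
cat > st.py <<'E'
from h import *
s=state(); M=R.from_rotvec(s['eef_rot']).as_matrix()
print("t",round(s['t'],2),"tcp",s['tcp_pos'].round(4),"yaw",np.degrees(np.arctan2(M[1,0],M[0,0])).round(2),"down",M[:,1].round(4),"F",s['ft_force'].round(1),"T",s['torque'].round(2),"w",round(s['grip_width'],4),"q",s['q'].round(2))
E
python3 st.py
```

```text
t: 3.4
tcp_pos: [0.5223, -0.1456, 0.2513]
eef_rot: [-1.57, 0.021, -0.021]
ft_force: [0.1, 0.1, -0.2]
grip_width: 0.0698
t 3.4 tcp [ 0.5223 -0.1456  0.2513] yaw -1.52 down [-3.e-04  3.e-04 -1.e+00] F [ 0.1  0.1 -0.2] T [ 0.01 -0.01  0.04] w 0.0698 q [-0.33  0.31  1.82  0.    1.01 -0.3 ]
```

```bash
python3 -m crank '[[[0,0.02,0],[0,0,0]],[[0,0.04,0],[0,0,0]],[[0,0.06,0],[0,0,0]],[[0,0.08,-0.0005],[0,0,0]],[[0,0.1,-0.0005],[0,0,0]],[[0,0.115,-0.0005],[0,0,0]],[[0,0.124,-0.0005],[0,0,0]],[[0,0.124,-0.0005],[0,0,0]]]' ; python3 st.py
python3 -m crank '[[[0,0,0],[0,0,0]],[[0,0,0],[0,0,0]],[[0,0,0],[0,0,0]],[[0,0,0],[0,0,0]],[[0,0,0],[0,0,0]],[[0,0,0],[0,0,0]],[[0,0,0],[0,0,0]]]' 0 60; python3 st.py
```

```text
t: 4.4
tcp_pos: [0.5223, -0.1459, 0.127]
eef_rot: [-1.57, 0.02, -0.019]
ft_force: [-0.3, -0.6, 1.1]
grip_width: 0.0701
t 4.4 tcp [ 0.5223 -0.1459  0.127 ] yaw -1.46 down [-6.e-04  3.e-04 -1.e+00] F [-0.3 -0.6  1.1] T [-0.01  0.01  0.01] w 0.0701 q [-0.33  0.47  1.94  0.    0.73 -0.3 ]
t: 5.28
tcp_pos: [0.5227, -0.1464, 0.1279]
eef_rot: [-1.571, 0.02, -0.021]
ft_force: [-1.0, -0.0, 5.2]
grip_width: 0.0257
t 5.28 tcp [ 0.5227 -0.1464  0.1279] yaw -1.48 down [ 9.e-04 -3.e-04 -1.e+00] F [-1.  -0.   5.2] T [ 0.1   0.14 -0.03] w 0.0257 q [-0.33  0.46  1.94 -0.    0.73 -0.3 ]
```

```bash
python3 -m crank '[[[0,-0.01,0],[0,0,0]],[[0,-0.025,0],[0,0,0]],[[0,-0.045,0],[0,0,0]],[[0,-0.07,0],[0,0,0]],[[0,-0.095,0],[0,0,0]],[[0,-0.12,0],[0,0,0]],[[0,-0.14,0],[0,0,0]],[[0,-0.15,0],[0,0,0]],[[0,-0.15,0],[0,0,0]],[[0,-0.15,0],[0,0,0]]]' ; python3 - <<'E'
exec(open("st.py").read())
for n in("top","scene"):
    p,d=snapshot(n); np.save(n+"1_d.npy",d); cv2.imwrite(f"pics/{n}1.png",p[:,:,::-1])
E
```

```text
t: 6.52
tcp_pos: [0.522, -0.1461, 0.2767]
eef_rot: [-1.57, 0.021, -0.019]
ft_force: [-0.5, -0.1, -3.0]
grip_width: 0.0249
t 6.53 tcp [ 0.522  -0.1461  0.2767] yaw -1.48 down [-1.e-03  4.e-04 -1.e+00] F [-0.5 -0.1 -3. ] T [-0.03 -0.01  0.02] w 0.0249 q [-0.33  0.28  1.79  0.    1.07 -0.3 ]
```

View pics/scene1.png

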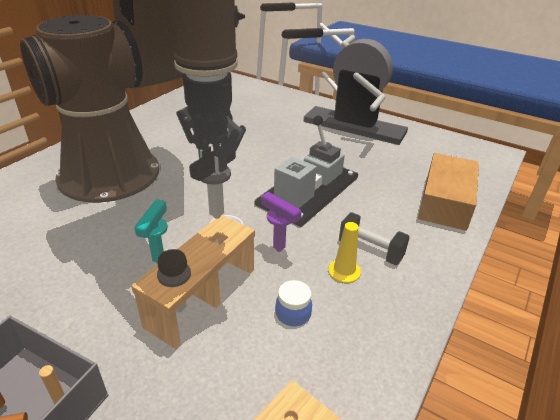

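The tee is in the gripper, its shank hanging at (215,195), and the knob tool is still in the rack at (173,265). I'll measure the held shank's position and tilt.

```bash
python3 - <<'E'
from h import *
C=cloud("scene",np.load("scene1_d.npy"))
m=(abs(C[...,0]-.522)<.03)&(abs(C[...,1]+.146)<.03)
for z0 in np.arange(.16,.30,.01):
    k=m&(C[...,2]>=z0)&(C[...,2]<z0+.01); P=C[k]
    if len(P): print(z0.round(2),len(P),"x",P[:,0].min().round(4),P[:,0].max().round(4),"y",P[:,1].min().round(4),P[:,1].max().round(4))
E
```

```text
0.16 3 x 0.5211 0.5251 y -0.1497 -0.1486
0.17 24 x 0.5111 0.5315 y -0.1546 -0.1363
0.18 64 x 0.5109 0.5321 y -0.1556 -0.1353
0.19 65 x 0.511 0.5326 y -0.157 -0.1352
0.2 64 x 0.5095 0.5325 y -0.1569 -0.1349
0.21 65 x 0.5105 0.533 y -0.1564 -0.1364
0.22 68 x 0.5116 0.532 y -0.1565 -0.1358
0.23 71 x 0.5097 0.5323 y -0.1574 -0.1338
0.24 65 x 0.5109 0.5323 y -0.1564 -0.1351
0.25 8 x 0.5237 0.531 y -0.155 -0.1491
0.26 82 x 0.5161 0.5513 y -0.1757 -0.1307
0.27 196 x 0.5213 0.5511 y -0.1754 -0.1184
0.28 84 x 0.5314 0.5479 y -0.1752 -0.1161
0.29 111 x 0.4955 0.5485 y -0.1758 -0.1165
```

```bash
python3 -m crank '[[[-0.001,0,0.015],[0,0.2,0]],[[-0.0032,0,0.045],[0,0.4,0]],[[-0.0057,0,0.08],[0,0.7,0]],[[-0.0085,0,0.12],[0,1,0]],[[-0.0113,0,0.16],[0,1.3,0]],[[-0.0142,0,0.2],[0,1.6,0]],[[-0.017,0,0.24],[0,2,0]],[[-0.0195,0,0.275],[0,2.3,0]],[[-0.0215,0,0.303],[0,2.5,0]],[[-0.0227,0,0.32],[0,2.7,0]],[[-0.023,0,0.325],[0,2.7,0]],[[-0.023,0,0.325],[0,2.7,0]],[[-0.023,0,0.325],[0,2.7,0]]]' ; python3 - <<'E'
exec(open("st.py").read())
for n in("top","scene"):
    p,d=snapshot(n); np.save(n+"2_d.npy",d); np.save(n+"2_p.npy",p); cv2.imwrite(f"pics/{n}2.png",p[:,:,::-1])
C=cloud("scene",d)
P=[]
for z0 in np.arange(.17,.25,.01):
    k=(abs(C[...,0]-.5075)<.03)&(abs(C[...,1]-.179)<.03)&(C[...,2]>=z0)&(C[...,2]<z0+.01); Q=C[k]
    print(z0.round(2),len(Q),"x",Q[:,0].min().round(4),Q[:,0].max().round(4),"y",Q[:,1].min().round(4),Q[:,1].max().round(4))
cv2.imwrite("pics/scene2c.png",cv2.resize(p[80:220,230:370],None,fx=4,fy=4,interpolation=3)[:,:,::-1])
E
```

```text
t: 8.25
tcp_pos: [0.5079, 0.1785, 0.2773]
eef_rot: [-1.57, 0.058, -0.058]
ft_force: [-0.9, -0.8, -3.6]
grip_width: 0.0251
t 8.25 tcp [0.5079 0.1785 0.2773] yaw -4.22 down [-0.e+00 -2.e-04 -1.e+00] F [-0.9 -0.8 -3.6] T [ 0.04  0.   -0.02] w 0.0251 q [ 0.28  0.28  1.8  -0.    1.07  0.36]
0.17 18 x 0.4948 0.517 y 0.1686 0.1867
0.18 39 x 0.4972 0.5179 y 0.1672 0.1864
0.19 44 x 0.4971 0.5185 y 0.167 0.1901
0.2 44 x 0.4957 0.5172 y 0.1681 0.1917
0.21 46 x 0.4947 0.5177 y 0.1667 0.1874
0.22 48 x 0.4949 0.5183 y 0.1656 0.1882
0.23 43 x 0.4974 0.5177 y 0.1661 0.1908
0.24 51 x 0.4966 0.5189 y 0.1669 0.1908
```

View pics/scene2c.png

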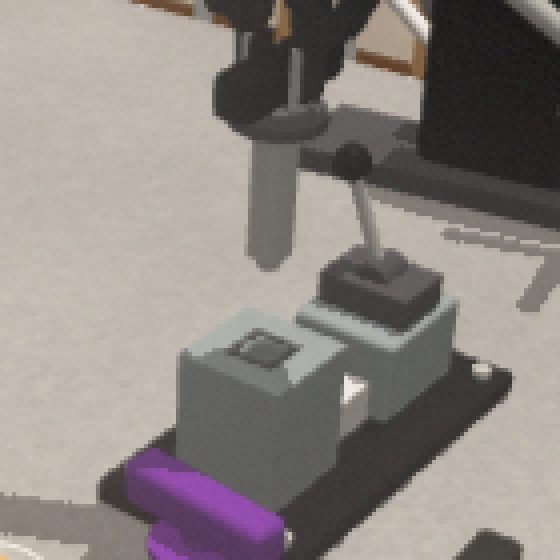

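```bash
python3 - <<'E'
from rect import *
im=np.load("top0_p.npy")
a=ortho("top",im,.110,.46,.555,.13,.23,s=.00025); g=cv2.cvtColor(a,cv2.COLOR_RGB2GRAY)
print(np.percentile(g,[5,50,95]))
for th in (70,78,85,92):
    m=(g<th).astype(np.uint8); l,lab,st,ce=cv2.connectedComponentsWithStats(m)
    for i in range(1,l):
        x,y=.555-ce[i][1]*.00025,.23-ce[i][0]*.00025
        if st[i,4]>300 and abs(x-.5075)<.01 and abs(y-.179)<.01:
            pts=np.argwhere(lab==i); r=cv2.minAreaRect(pts.astype(np.float32)[:,::-1])
            print(th,"cent",round(x,4),round(y,4),"rect c",round(.555-r[0][1]*.00025,4),round(.23-r[0][0]*.00025,4),np.array(r[1])*.00025,r[2])
E
```

```text
[ 44.  94. 142.]
70 cent 0.5086 0.172 rect c 0.5075 0.1801 [0.095   0.09975] 90.0
70 cent 0.5066 0.1797 rect c 0.5071 0.1801 [0.02970185 0.03054387] 2.12109637260437
78 cent 0.5085 0.1721 rect c 0.5075 0.1801 [0.095   0.09975] 90.0
78 cent 0.5072 0.1803 rect c 0.5069 0.1801 [0.03363884 0.03417342] 2.683774948120117
85 cent 0.5084 0.1723 rect c 0.5075 0.1801 [0.095   0.09975] 90.0
85 cent 0.5072 0.1802 rect c 0.5071 0.1801 [0.03520587 0.03549907] 2.489553213119507
92 cent 0.5084 0.1724 rect c 0.5075 0.1801 [0.095   0.09975] 90.0
92 cent 0.5072 0.1802 rect c 0.507 0.1801 [0.03697926 0.03742969] 2.950779438018799
```

```bash
python3 -m crank '[[[-0.0007,0.01,0.0012],[0,0,0]],[[-0.0007,0.025,0.0012],[0,0,0]],[[-0.0007,0.04,0.0012],[0,0,0]],[[-0.0007,0.05,0.0012],[0,0,0]],[[-0.0007,0.055,0.0012],[0,0,0]],[[-0.0007,0.055,0.0012],[0,0,0]]]'; python3 st.py;  python3 -m crank '[[[0,0.002,0],[0,0,0]],[[0,0.004,0],[0,0,0]],[[0,0.006,0],[0,0,0]],[[0,0.008,0],[0,0,0]],[[0,0.01,0],[0,0,0]],[[0,0.01,0],[0,0,0]]]'; python3 st.py
```

```text
t: 9.1
tcp_pos: [0.5072, 0.1805, 0.222]
eef_rot: [-1.57, 0.058, -0.057]
ft_force: [-0.6, -0.2, -2.7]
grip_width: 0.0252
t 9.1 tcp [0.5072 0.1805 0.222 ] yaw -4.18 down [-4.e-04 -1.e-04 -1.e+00] F [-0.6 -0.2 -2.7] T [ 0.01 -0.07 -0.  ] w 0.0252 q [0.29 0.34 1.86 0.   0.94 0.36]
t: 9.85
tcp_pos: [0.5071, 0.1804, 0.2121]
eef_rot: [-1.57, 0.057, -0.057]
ft_force: [-0.1, 0.4, -3.2]
grip_width: 0.0249
t 9.85 tcp [0.5071 0.1804 0.2121] yaw -4.18 down [-3.e-04 -1.e-04 -1.e+00] F [-0.1  0.4 -3.2] T [-0.02 -0.03 -0.01] w 0.0249 q [0.29 0.35 1.87 0.   0.92 0.36]
```

```bash
python3 -m crank '[[[0,0.002,0],[0,0,0]],[[0,0.004,0],[0,0,0]],[[0,0.006,0],[0,0,0]],[[0,0.008,0],[0,0,0]],[[0,0.008,0],[0,0,0]]]'; python3 st.py
```

```text
t: 10.48
tcp_pos: [0.5071, 0.1804, 0.2041]
eef_rot: [-1.57, 0.057, -0.057]
ft_force: [0.1, -0.1, -3.0]
grip_width: 0.0249
t 10.47 tcp [0.5071 0.1804 0.2041] yaw -4.18 down [-3.e-04 -1.e-04 -1.e+00] F [ 0.1 -0.1 -3. ] T [ 0.03  0.   -0.01] w 0.0249 q [0.29 0.36 1.88 0.   0.9  0.36]
```

```bash
python3 -m crank '[[[0,0.003,0],[0,0,0]],[[0,0.006,0],[0,0,0]],[[0,0.009,0],[0,0,0]],[[0,0.012,0],[0,0,0]],[[0,0.014,0],[0,0,0]]]'; python3 st.py;python3 -m crank '[[[0,0.003,0],[0,0,0]],[[0,0.006,0],[0,0,0]],[[0,0.009,0],[0,0,0]],[[0,0.012,0],[0,0,0]],[[0,0.014,0],[0,0,0]]]'; python3 st.py; 
```

```text
t: 11.1
tcp_pos: [0.5072, 0.1804, 0.19]
eef_rot: [-1.57, 0.057, -0.057]
ft_force: [0.3, -0.6, -3.1]
grip_width: 0.0249
t 11.1 tcp [0.5072 0.1804 0.19  ] yaw -4.18 down [-2.e-04 -1.e-04 -1.e+00] F [ 0.3 -0.6 -3.1] T [0.03 0.04 0.01] w 0.0249 q [0.29 0.37 1.9  0.   0.87 0.36]
t: 11.72
tcp_pos: [0.5071, 0.1798, 0.1761]
eef_rot: [-1.571, 0.057, -0.057]
ft_force: [-0.4, -5.3, 0.5]
grip_width: 0.0252
t 11.72 tcp [0.5071 0.1798 0.1761] yaw -4.16 down [-3.e-04 -1.e-03 -1.e+00] F [-0.4 -5.3  0.5] T [-1.58  0.13 -0.  ] w 0.0252 q [ 0.29  0.39  1.91 -0.    0.84  0.36]
```

```bash
python3 -m crank '[[[0,0.002,0],[0,0,0]],[[0,0.004,0],[0,0,0]],[[0,0.006,0],[0,0,0]],[[0,0.007,0],[0,0,0]]]'; python3 st.py;python3 -m crank '[[[0,0.001,0],[0,0,0]],[[0,0.002,0],[0,0,0]],[[0,0.003,0],[0,0,0]]]'|grep -A1 -E "tcp_pos|ft_f"; python3 st.py; 
```

```text
t: 12.22
tcp_pos: [0.5071, 0.1798, 0.1691]
eef_rot: [-1.571, 0.057, -0.057]
ft_force: [-0.3, -6.5, 0.0]
grip_width: 0.0253
t 12.22 tcp [0.5071 0.1798 0.1691] yaw -4.16 down [-4.e-04 -1.e-03 -1.e+00] F [-0.3 -6.5  0. ] T [-1.61  0.17  0.02] w 0.0253 q [ 0.29  0.4   1.92 -0.    0.82  0.36]
tcp_pos: [0.5071, 0.1798, 0.1662]
eef_rot: [-1.571, 0.057, -0.057]
ft_force: [-0.9, -5.3, 0.5]
grip_width: 0.0251
t 12.6 tcp [0.5071 0.1798 0.1662] yaw -4.16 down [-4.e-04 -9.e-04 -1.e+00] F [-0.9 -5.3  0.5] T [-1.58  0.05  0.03] w 0.0251 q [ 0.29  0.41  1.92 -0.    0.82  0.36]
```

```bash
for i in 1 2; do python3 -m crank '[[[0,0.001,0],[0,0,0]],[[0,0.002,0],[0,0,0]],[[0,0.003,0],[0,0,0]]]' >/dev/null; python3 st.py; done
```

```text
t 12.97 tcp [0.5071 0.1798 0.1632] yaw -4.16 down [-4.e-04 -1.e-03 -1.e+00] F [-1.6 -6.2  1.4] T [-1.64  0.13 -0.07] w 0.0251 q [ 0.29  0.41  1.92 -0.    0.81  0.36]
t 13.35 tcp [0.5071 0.1798 0.1602] yaw -4.16 down [-3.e-04 -9.e-04 -1.e+00] F [-0.2 -5.9 -0.3] T [-1.57  0.08  0.03] w 0.0253 q [ 0.28  0.41  1.92 -0.    0.8   0.36]
```

```bash
python3 -m crank '[[[0,0.001,0],[0,0,0]],[[0,0.002,0],[0,0,0]],[[0,0.003,0],[0,0,0]]]' >/dev/null; python3 st.py
```

```text
t 13.72 tcp [0.5071 0.1799 0.1572] yaw -4.16 down [-4.e-04 -9.e-04 -1.e+00] F [-1.  -5.   0.4] T [-1.56  0.09  0.01] w 0.0254 q [ 0.29  0.42  1.93 -0.    0.8   0.36]
```

```bash
python3 -m crank '[[[0,0.001,0],[0,0,0]],[[0,0.002,0],[0,0,0]],[[0,0.003,0],[0,0,0]]]' >/dev/null; python3 st.py
```

```text
t 14.1 tcp [0.5072 0.1799 0.1544] yaw -4.16 down [-2.e-04 -9.e-04 -1.e+00] F [-1.1 -6.2  5.8] T [-1.69  0.41  0.02] w 0.0251 q [ 0.29  0.42  1.93 -0.    0.79  0.36]
```

```bash
python3 -m crank '[[[0,0.001,0],[0,0,0]],[[0,0.001,0],[0,0,0]]]' >/dev/null; python3 st.py
```

```text
t 14.35 tcp [0.5071 0.1799 0.1534] yaw -4.16 down [-2.e-04 -9.e-04 -1.e+00] F [-1.7 -6.7  3.8] T [-1.61  0.32 -0.01] w 0.0252 q [ 0.29  0.42  1.93 -0.    0.79  0.36]
```

```bash
python3 -m crank '[[[0,0.001,0],[0,0,0]],[[0,0.001,0],[0,0,0]]]' >/dev/null; python3 st.py
```

```text
t 14.6 tcp [0.5072 0.1799 0.1525] yaw -4.16 down [-1.e-04 -8.e-04 -1.e+00] F [-0.7 -6.6  6.3] T [-1.62  0.37  0.06] w 0.0254 q [ 0.29  0.42  1.93 -0.    0.79  0.36]
```

```bash
python3 -m crank '[[[0,0.001,0],[0,0,0]],[[0,0.001,0],[0,0,0]]]' >/dev/null; python3 st.py
```

```text
t 14.85 tcp [0.5072 0.1799 0.1516] yaw -4.16 down [ 1.e-04 -8.e-04 -1.e+00] F [-2.4 -7.2  7.2] T [-1.65  0.47  0.02] w 0.0249 q [ 0.29  0.43  1.93 -0.    0.78  0.36]
```

```bash
python3 -m crank '[[[0,0.0008,0],[0,0,0]],[[0,0.0008,0],[0,0,0]]]' >/dev/null; python3 st.py
```

```text
t 15.1 tcp [0.5072 0.1799 0.1509] yaw -4.16 down [ 1.e-04 -8.e-04 -1.e+00] F [-3.2 -7.5  9.4] T [-1.72  0.61 -0.01] w 0.025 q [ 0.29  0.43  1.93 -0.    0.78  0.36]
```

```bash
python3 -m crank '[[[0,0.0006,0],[0,0,0]],[[0,0.0006,0],[0,0,0]]]' >/dev/null; python3 st.py
```

```text
t 15.35 tcp [0.5073 0.18   0.1507] yaw -4.16 down [ 4.e-04 -6.e-04 -1.e+00] F [-4.1 -7.8 17.3] T [-1.79  1.05  0.04] w 0.0252 q [ 0.29  0.43  1.93 -0.    0.78  0.36]
```

```bash
python3 -m crank '[[[0,0.0005,0],[0,0,0]],[[0,0.0005,0],[0,0,0]]]' >/dev/null; python3 st.py
```

```text
t 15.6 tcp [0.5077 0.1802 0.1506] yaw -4.17 down [ 1.2e-03 -1.0e-04 -1.0e+00] F [-4.9 -6.3 23.1] T [-1.31  1.3   0.02] w 0.0248 q [ 0.29  0.43  1.93 -0.    0.78  0.36]
```

```bash
python3 -m crank '[[[0,-0.0008,0],[0,0,0]],[[0,-0.0008,0],[0,0,0]]]' >/dev/null; python3 st.py; python3 -m crank '[[[0,0,0],[0,0,0]],[[0,0,0],[0,0,0]],[[0,0,0],[0,0,0]],[[0,0,0],[0,0,0]],[[0,0,0],[0,0,0]]]' 0.07 >/dev/null; python3 st.py
```

```text
t 15.85 tcp [0.5075 0.1801 0.1508] yaw -4.16 down [ 7.e-04 -4.e-04 -1.e+00] F [-2.  -5.7 10.5] T [-1.34  0.6  -0.02] w 0.0249 q [ 0.29  0.43  1.93 -0.    0.78  0.36]
t 16.48 tcp [0.5072 0.1805 0.1502] yaw -4.17 down [-1.e-04  0.e+00 -1.e+00] F [0.5 0.6 1.1] T [0.05 0.08 0.  ] w 0.07 q [0.29 0.43 1.93 0.   0.78 0.36]
```

```bash
python3 -m crank '[[[0,-0.01,0],[0,0,0]],[[0,-0.03,0],[0,0,0]],[[0,-0.06,0],[0,0,0]],[[0,-0.09,0],[0,0,0]],[[0,-0.12,0],[0,0,0]],[[0,-0.14,0],[0,0,0]],[[0,-0.14,0],[0,0,0]]]' >/dev/null; python3 - <<'E'
exec(open("st.py").read())
for n in("top","scene"):
    p,d=snapshot(n); np.save(n+"3_d.npy",d); np.save(n+"3_p.npy",p); cv2.imwrite(f"pics/{n}3.png",p[:,:,::-1])
C=cloud("scene",d)
m=(C[...,2]>.15)&(C[...,2]<.2)&(abs(C[...,0]-.507)<.03)&(abs(C[...,1]-.18)<.07); P=C[m]; print(len(P),np.percentile(P[:,2],[5,25,50,75,90,97]).round(4))
m=(C[...,2]>.165)&(C[...,2]<.2)&(C[...,1]>.25)&(C[...,1]<.4)&(C[...,0]>.4)&(C[...,0]<.6); print("ball",C[m].mean(0),C[m].max(0),C[m].min(0))
cv2.imwrite("pics/scene3c.png",cv2.resize(p[70:220,230:370],None,fx=4,fy=4,interpolation=3)[:,:,::-1])
E
```

```text
t 17.35 tcp [0.5081 0.1807 0.2922] yaw -4.18 down [ 0.0033  0.001  -1.    ] F [ 1.   1.2 -0.7] T [0.01 0.05 0.03] w 0.0699 q [0.29 0.26 1.78 0.   1.1  0.36]
478 [0.1511 0.1681 0.1783 0.1835 0.1848 0.1858]
ball [0.48860644 0.31611122 0.1804614 ] [0.49993576 0.3277204  0.1913556 ] [0.47534367 0.30788326 0.16623562]
```

View pics/scene3c.png

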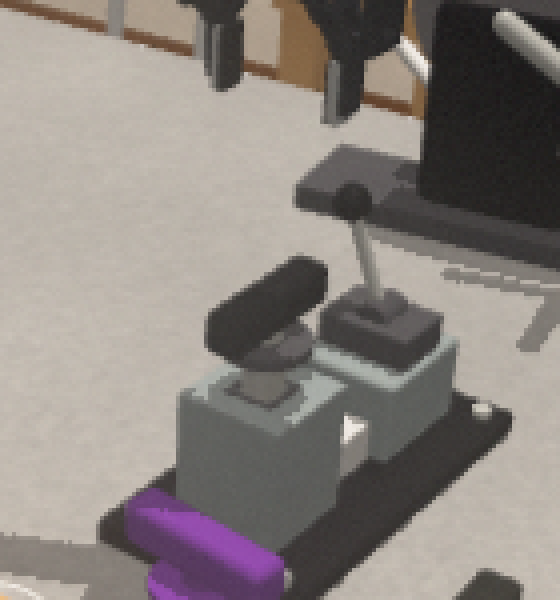

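View pics/top3.png

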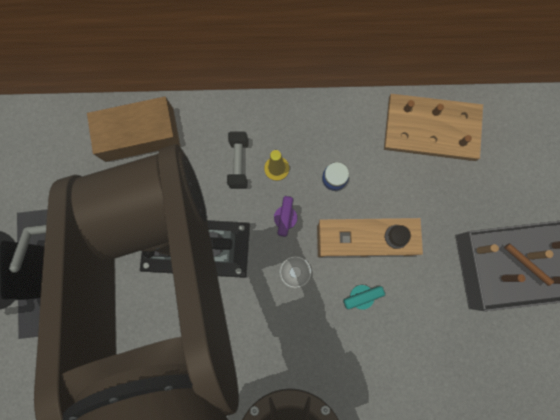

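```bash
python3 - <<'E'
from h import *
for f,cx,cy in((0,.5224,-.1463),(3,.5072,.180)):
    C=cloud("scene",np.load(f"scene{f}_d.npy"))
    # top-face pixels: central strip along bar, ends inside
    m=(abs(C[...,0]-cx)<.008)&(abs(C[...,1]-cy)<.04)&(C[...,2]>.145)&(C[...,2]<.2)
    z=C[m][:,2]; h=np.histogram(z,bins=np.arange(.145,.2,.002)); print(f,len(z),dict(zip(h[1].round(3),h[0])))
    # flange top
    m=(np.hypot(C[...,0]-cx,C[...,1]-cy)<.028)&(np.abs(C[...,0]-cx)>.014)&(C[...,2]>.112)&(C[...,2]<.165)
    z=C[m][:,2]; h=np.histogram(z,bins=np.arange(.11,.166,.002)); print(f,len(z),dict(zip(h[1].round(3),h[0])))
E
```

```text
0 228 {np.float64(0.145): np.int64(0), np.float64(0.147): np.int64(0), np.float64(0.149): np.int64(0), np.float64(0.151): np.int64(0), np.float64(0.153): np.int64(2), np.float64(0.155): np.int64(38), np.float64(0.157): np.int64(142), np.float64(0.159): np.int64(45), np.float64(0.161): np.int64(1), np.float64(0.163): np.int64(0), np.float64(0.165): np.int64(0), np.float64(0.167): np.int64(0), np.float64(0.169): np.int64(0), np.float64(0.171): np.int64(0), np.float64(0.173): np.int64(0), np.float64(0.175): np.int64(0), np.float64(0.177): np.int64(0), np.float64(0.179): np.int64(0), np.float64(0.181): np.int64(0), np.float64(0.183): np.int64(0), np.float64(0.185): np.int64(0), np.float64(0.187): np.int64(0), np.float64(0.189): np.int64(0), np.float64(0.191): np.int64(0), np.float64(0.193): np.int64(0), np.float64(0.195): np.int64(0), np.float64(0.197): np.int64(0)}
0 104 {np.float64(0.11): np.int64(0), np.float64(0.112): np.int64(3), np.float64(0.114): np.int64(3), np.float64(0.116): np.int64(6), np.float64(0.118): np.int64(7), np.float64(0.12): np.int64(9), np.float64(0.122): np.int64(
[... 1746 characters left out ...]
np.float64(0.122): np.int64(0), np.float64(0.124): np.int64(0), np.float64(0.126): np.int64(0), np.float64(0.128): np.int64(0), np.float64(0.13): np.int64(0), np.float64(0.132): np.int64(0), np.float64(0.134): np.int64(0), np.float64(0.136): np.int64(0), np.float64(0.138): np.int64(0), np.float64(0.14): np.int64(2), np.float64(0.142): np.int64(2), np.float64(0.144): np.int64(6), np.float64(0.146): np.int64(9), np.float64(0.148): np.int64(32), np.float64(0.15): np.int64(8), np.float64(0.152): np.int64(0), np.float64(0.154): np.int64(0), np.float64(0.156): np.int64(0), np.float64(0.158): np.int64(0), np.float64(0.16): np.int64(0), np.float64(0.162): np.int64(0), np.float64(0.164): np.int64(0)}
```

The tee stands upright in the socket at (270,330) in the crop. It settled at about z = 0.046 m against the stop, since the spring balances drag plus weight there. The lever's ball is at (352,200), still open, near world (0.487, 0.319, 0.179). I'll shut the fingers and move to the lever's -x side.

```bash
python3 -m crank '[[[-0.01,0,0.015],[0,0,0]],[[-0.025,0,0.045],[0,0,0]],[[-0.045,0,0.08],[0,0,0]],[[-0.06,0,0.11],[0,0,0]],[[-0.0725,0,0.13],[0,0,0]],[[-0.0725,0,0.138],[0,0,0]],[[-0.0725,0.02,0.138],[0,0,0]],[[-0.0725,0.05,0.138],[0,0,0]],[[-0.0725,0.08,0.138],[0,0,0]],[[-0.0725,0.105,0.138],[0,0,0]],[[-0.0725,0.12,0.138],[0,0,0]],[[-0.0725,0.127,0.138],[0,0,0]],[[-0.0725,0.127,0.138],[0,0,0]]]' 0 40 >/dev/null; python3 - <<'E'
exec(open("st.py").read())
p,d=snapshot("scene"); cv2.imwrite("pics/scene4c.png",cv2.resize(p[40:220,200:380],None,fx=3,fy=3,interpolation=3)[:,:,::-1])
E
```

```text
t 19.07 tcp [0.4451 0.3234 0.1632] yaw -4.18 down [-1.e-04 -1.e-04 -1.e+00] F [ 0.4 -0.3  1.1] T [ 0.01  0.   -0.01] w -0.0001 q [ 0.57  0.42  1.9  -0.    0.82  0.65]
```

View pics/scene4c.png

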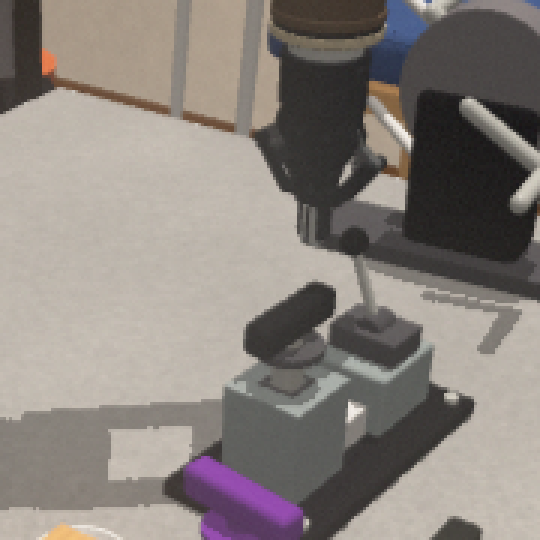

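```bash
python3 -m crank '[[[0.007,0,0],[0,0,0]],[[0.014,0,0],[0,0,0]],[[0.021,0,0],[0,0,0]],[[0.028,0,0],[0,0,0]],[[0.035,0,0],[0,0,0]]]' >/dev/null; python3 st.py;  python3 -m crank '[[[0.006,0,0],[0,0,0]],[[0.012,0,0],[0,0,0]],[[0.018,0,0],[0,0,0]],[[0.024,0,0],[0,0,0]],[[0.03,0,0],[0,0,0]]]' >/dev/null;python3 - <<'E'
exec(open("st.py").read())
p,d=snapshot("scene"); cv2.imwrite("pics/scene5c.png",cv2.resize(p[40:220,200:380],None,fx=3,fy=3,interpolation=3)[:,:,::-1])
E
```

```text
t 19.75 tcp [0.4804 0.3207 0.1632] yaw -4.18 down [-0. -0. -1.] F [-1.1 -0.1  1.2] T [-0.01  0.2  -0.04] w 0.0003 q [ 0.54  0.46  1.83 -0.    0.85  0.61]
t 20.38 tcp [0.5102 0.3186 0.1632] yaw -4.17 down [-1.e-04 -0.e+00 -1.e+00] F [-0.6 -0.5 -0.5] T [-0.04  0.13 -0.  ] w -0.0001 q [ 0.51  0.49  1.78 -0.    0.88  0.58]
```

View pics/scene5c.png

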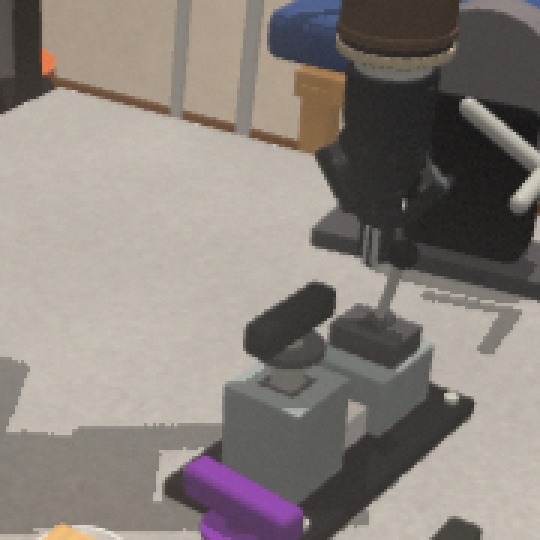

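The lever is following: its ball is at (403,255), just past vertical. I'll keep pushing in small steps until the end stop shows as force.

```bash
python3 -m crank '[[[0.004,0,0],[0,0,0]],[[0.008,0,0],[0,0,0]],[[0.012,0,0],[0,0,0]]]' >/dev/null; python3 st.py;  python3 -m crank '[[[0.002,0,0],[0,0,0]],[[0.004,0,0],[0,0,0]]]' >/dev/null;python3 st.py
```

```text
t 20.8 tcp [0.5219 0.3177 0.1632] yaw -4.17 down [-1.e-04 -1.e-04 -1.e+00] F [-0.  -0.2 -0.2] T [0.01 0.11 0.  ] w -0.0001 q [ 0.5   0.5   1.76 -0.    0.89  0.57]
t 21.05 tcp [0.5258 0.3175 0.1632] yaw -4.18 down [-1.e-04 -0.e+00 -1.e+00] F [-0.8  0.6 -1. ] T [0.01 0.12 0.  ] w -0.0001 q [0.49 0.5  1.75 0.   0.89 0.57]
```

```bash
python3 -m crank '[[[0.0015,0,0],[0,0,0]],[[0.0015,0,0],[0,0,0]]]' >/dev/null;python3 st.py
```

```text
t 21.3 tcp [0.5274 0.3174 0.1632] yaw -4.17 down [ 2.e-04  0.e+00 -1.e+00] F [-0.7 -0.4  0.4] T [0.03 0.06 0.03] w -0.0 q [ 0.49  0.51  1.74 -0.    0.89  0.57]
```

```bash
python3 -m crank '[[[0.0015,0,0],[0,0,0]],[[0.0015,0,0],[0,0,0]]]' >/dev/null;python3 st.py
```

```text
t 21.55 tcp [0.5289 0.3173 0.1632] yaw -4.17 down [ 1.e-04 -0.e+00 -1.e+00] F [-0.2 -0.2 -0.7] T [0.01 0.06 0.  ] w -0.0001 q [ 0.49  0.51  1.74 -0.    0.89  0.56]
```

```bash
python3 -m crank '[[[0.0015,0,0],[0,0,0]],[[0.003,0,0],[0,0,0]]]' >/dev/null;python3 st.py
```

```text
t 21.8 tcp [0.5302 0.3169 0.1629] yaw -4.19 down [-3.e-03 -5.e-04 -1.e+00] F [-14.4   2.8   3.6] T [0.48 2.3  0.03] w -0.0002 q [0.49 0.51 1.74 0.   0.9  0.56]
```

```bash
python3 -m crank '[[[0.0015,0,0],[0,0,0]],[[0.003,0,0],[0,0,0]]]' >/dev/null;python3 - <<'E'
exec(open("st.py").read())
p,d=snapshot("scene"); cv2.imwrite("pics/scene6c.png",cv2.resize(p[40:220,200:380],None,fx=3,fy=3,interpolation=3)[:,:,::-1])
C=cloud("scene",d); m=(C[...,2]>.165)&(C[...,2]<.2)&(C[...,1]>.25)&(C[...,1]<.4)&(C[...,0]>.53)&(C[...,0]<.6); print("ball",C[m].mean(0),C[m].max(0),C[m].min(0))
E
```

```text
t 22.05 tcp [0.531  0.3168 0.1627] yaw -4.19 down [-0.0068 -0.001  -1.    ] F [-28.7   5.6  12.3] T [1.   4.43 0.1 ] w -0.0001 q [0.49 0.51 1.73 0.   0.9  0.56]
ball [0.54715912 0.3105224  0.18058172] [0.56753822 0.3233923  0.19920484] [0.53003641 0.30074312 0.16530512]
```

View pics/scene6c.png

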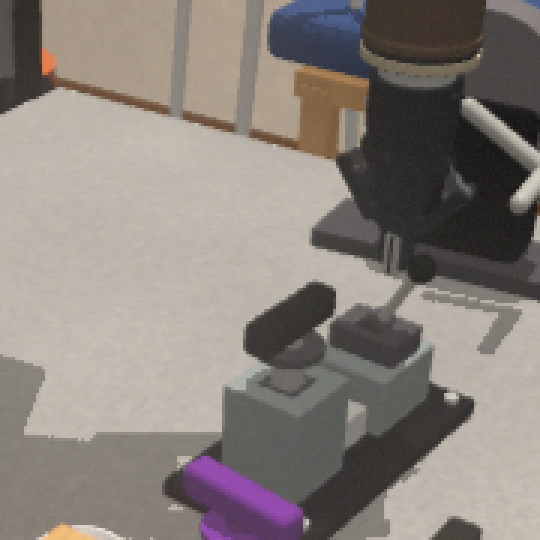

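End stop reached: the push force rose to 29 N and the ball is leaning to +x at (423,268). I'll back off, go up and check.

```bash
python3 -m crank '[[[-0.01,0,0],[0,0,0]],[[-0.025,0,0],[0,0,0]],[[-0.04,0,0],[0,0,0]],[[-0.055,-0.01,0],[0,0,0]],[[-0.065,-0.04,0],[0,0,0]],[[-0.07,-0.08,0],[0,0,0]],[[-0.07,-0.12,0],[0,0,0]],[[-0.07,-0.15,0.03],[0,0,0]],[[-0.07,-0.16,0.07],[0,0,0]],[[-0.07,-0.16,0.11],[0,0,0]],[[-0.07,-0.16,0.15],[0,0,0]],[[-0.07,-0.16,0.19],[0,0,0]],[[-0.07,-0.16,0.22],[0,0,0]],[[-0.07,-0.16,0.24],[0,0,0]],[[-0.07,-0.16,0.24],[0,0,0]]]' >/dev/null; python3 - <<'E'
exec(open("st.py").read())
for n in("top","scene"):
    p,d=snapshot(n); cv2.imwrite(f"pics/{n}7.png",p[:,:,::-1])
    C=cloud(n,d)
    m=(C[...,2]>.165)&(C[...,2]<.2)&(C[...,1]>.26)&(C[...,1]<.4)&(C[...,0]>.4)&(C[...,0]<.6); print("ball",C[m].mean(0),C[m].max(0),C[m].min(0))
    m=(abs(C[...,0]-.507)<.008)&(abs(C[...,1]-.18)<.04)&(C[...,2]>.165)&(C[...,2]<.2); print("tee top",np.median(C[m][:,2]),m.sum())
cv2.imwrite("pics/scene7c.png",cv2.resize(p[70:220,230:370],None,fx=4,fy=4,interpolation=3)[:,:,::-1])
E
```

```text
t 23.98 tcp [0.4815 0.5623 0.3233] yaw -4.1 down [ 0.e+00  2.e-04 -1.e+00] F [-0.6 -0.6  0.7] T [ 0.02  0.03 -0.01] w 0.0001 q [0.82 0.55 1.24 0.   1.35 0.89]
ball [0.55473474 0.3141938  0.18018021] [0.5685511  0.32872588 0.18939261] [0.54363382 0.30299254 0.16976763]
tee top 0.18377033748630445 233
ball [0.55607617 0.31166751 0.17715882] [0.5661168  0.32649506 0.18628619] [0.54212527 0.30266864 0.16536257]
tee top 0.1843301898938653 110
```

View pics/scene7.png

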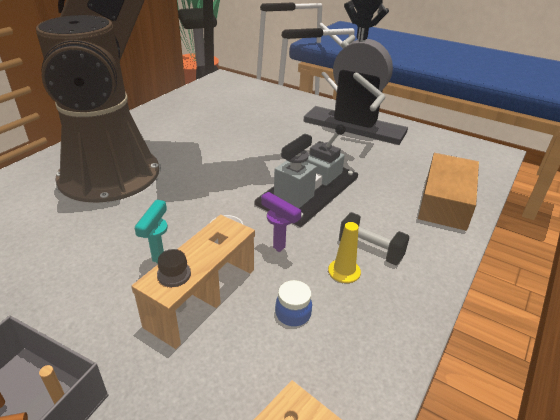

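View pics/top7.png

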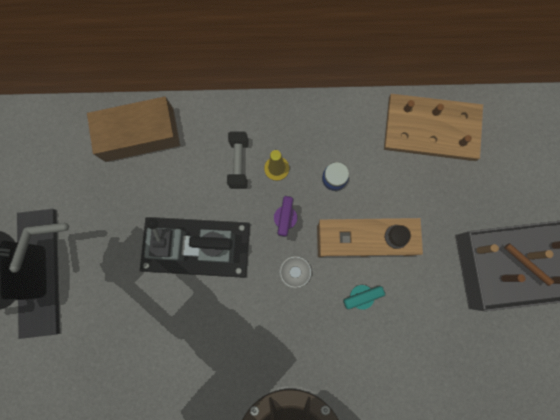

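The scene view shows the tee seated in the tower at (296,150), the lever ball leaning to +x near (340,130), the knob tool still in the rack at (173,265), and everything else where it was. In the top view the arm is clear of everything. Handing in.

```bash
python3 -c "
from station import *
print(sign_off())"
```

```text
the job is handed in; nothing more can be done
None
```

I moved the black T-handle from the rack into the unit's socket, pressed it firmly onto the sprung stop and let go. Then I swung the clamp lever over to its far end. I handed the job in after about 24 s.

- **Stop:** I first felt it with the shank about 61–63 mm into the socket. It went rigid about 5 mm further in. Peak force on the stop was about 23 N, and I eased off to about 10 N before opening the fingers.
- **Handle after release:** the cameras put the cross-bar's top at z ≈ 0.184 m, where about 0.181 m was expected fully pressed. The spring lifted the handle about 3 mm against the brake shoe. I estimate it still presses the stop in by about 2 mm. It had not moved between release and the last check.
- **Lever:** the push rose to about 29 N sideways (about 32 N in total) at the end of travel. The ball knob sits about 37 mm on the +x side of its pivot, which is about 0.99 rad by my estimate, and it stayed there after I backed away.
- **Everything else:** in the last pictures the round-knob handle is still in the rack, and the look-alikes and other objects look unmoved. The robot was touching nothing.

The two cameras disagreed by about 1–2 mm on positions. I used the top camera, because the grasp agreed with it.

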